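# Wipe stone offcuts off a sorting plate with a scraper block

### The job

Clear the sorting plate: press the gate bar at its front edge all the way down, then pick up the scraper block that lies on the sloping rest, stand it upright on its foot at the rear of the plate behind the three stone offcuts and let go of it. Take it again from straight above by the top of its grip and wipe all three offcuts over the lowered gate into the catch pan, touching them with nothing but the scraper, then leave the scraper standing upright in the rear half of the plate. Leave the tin, the jar and the petri dish where they are.

Things in the scene. Friction and masses are not known exactly. Their poses are not given: they have to be found in the camera images.
- tray: fixed grey sorting tray on 10 mm feet. Origin on the desk under the centre of its raised aluminium plate; x points from the front (catch pan) to the rear, z up. Plate top: z = 38 mm, x -76 to +90 mm, y -75 to +75 mm inside. Fences 7 mm thick rise to z = 50 mm at both sides (|y| = 75 to 82 mm, x -92 to +97 mm) and at the rear (x = 90 to 97 mm); the gate bar closes the front
- pan_mid (a point): middle of the floor of the open catch pan in front of the gate, part of the tray: at tray x = -132 mm, z = 18 mm. Inside, the pan spans tray x from -89 to -172 mm, y from -75 to +75 mm; its rims are at z = 36 mm and its outer front edge at x = -179 mm
- gate (a joint): how far the gate bar has been pressed down, m: 0 = up (its top 12 mm above the plate, blocking the offcuts), 0.012 = flush with the plate, 0.014 = fully down on its stop (2 mm below the plate). The slide is stiff (about 6 N), stays wherever it is left and has no spring
- gate_top (a point): middle of the top face of the gate bar (moves with it). The bar is steel, 12 mm thick along the tray's x, 146 mm long along the tray's y, and slides straight down; bar centre line at tray x = -83 mm
- scraper: loose black scraper block with a steel sole, 0.3 kg, alike front and back. Origin at the centre of its sole, z up the grip, y along its width. Foot: x +-22 mm, y +-65, z 0 to 26 mm. Grip: flat I shape, y +-12 mm throughout; stem x +-14 mm, z 26 to 76 mm; head x +-22 mm, z 76 to 94 mm (top). At the start it lies on the sloping rest, sole against its lip, grip up the slope
- scraper_grip (a point): point in the middle of the scraper's stem, 56 mm above its sole
- chip1: stone offcut bar, 60 x 20 x 9 mm, origin at the centre of its underside, x along its length; 35 g, loose on the plate
- chip2: stone offcut bar, 64 x 22 x 9 mm, origin at the centre of its underside, x along its length; 35 g, loose on the plate
- chip3: stone offcut bar, 60 x 21 x 9 mm, origin at the centre of its underside, x along its length; 35 g, loose on the plate
- pin_tin: small round tin, 55 mm wide, 23 mm high, origin under its centre; a bystander behind the tray
- jar: specimen jar with black lid, 64 mm wide, 86 mm high, origin under its centre; a bystander behind the scraper
- petri: petri dish, 64 mm wide, 15 mm high, origin under its centre; a bystander right of the catch pan
- rest: fixed grey rest on the desk left of the tray, a 30 degree slope 90 mm wide, about 60 mm high at its top; origin on the desk under its middle, -y axis pointing up the slope (roughly to the robot's right), z up. The scraper's stem lies over the slope's middle line, its axis 22 mm off the surface: scraper_grip is at rest y = 10 mm, z = 59 mm

How it is judged:
By the outcome, as a careful person would: the job done as asked, in the order asked, and still so for the second after the job is handed in, with the robot touching nothing.
It also fails if it takes over 58 s, if anything falls off the work surface, if the arm or the gripper's body presses on something with over 40 N, if the wrist force passes 120 N, or if a joint passes its speed limit or range.

### The arm

A 6-joint arm with a two-finger parallel gripper is mounted at the origin on a cart in front of the work surface, level with it; the furniture and walls round the work are solid. World frame = base frame: x ahead of the robot, y to its left, z up, the work surface at z = 0. Lengths are in m, angles in rad, forces in N, time in s.
With the tool pointing down it reaches from about 0.35 to 1 m from the base axis. Payload 7.1 kg.
Tool frame: the origin (TCP) lies midway between the tips of the shut fingers; the grasp point (between the pads) lies 19 mm behind it (robot.grip_point_offset is the distance from the TCP to the grasp point, in m); z points along the fingers, y is the line along which they close (so a half turn about z gives the same grasp; the last joint's range is limited). The gripper opens to 85 mm and grips with 20 to 120 N. Pads are 22 mm wide; open, the fingers measure 114 mm over their backs; the gripper's body (76 mm by 85 mm) begins 54 mm behind the grasp point. The pads swing forward as they close: fully open they stand 13 mm farther back than shut.
Start: joints at [1.087, 0.423, 1.63, -0, 1.089, -0.019], TCP at [0.28, 0.559, 0.231] pointing down, gripper open.
Joint ranges: [-3, 3], [-0.9, 2.11], [0.09, 2.58], [-1.31, 4.45], [0.11, 2.69], [-2.54, 2.54]. Speed limits (rad/s): [2.39, 2.39, 3.01, 3.14, 3.14, 3.14].

### API

Orientations are given as a rotation vector (axis times angle).
In Python, from rig import robot gives the robot as it stands.
- The arm moves only by the shell command python3 -m jog 'ROWS' [FORCE]. ROWS is text: rows parted by semicolons, each of 5 numbers parted by spaces: the shift along the tool's x, y, z in m, then the turn about the tool's z in degrees, then the opening, from 0 (shut) to 1 (fully open). A call has 1 to 20 rows; each row shifts and turns the commanded pose from where the row before left it, along the tool's axes as they then stand; what a row does not reach is not made up. A row lasts 1/10 s, in which the tool goes at most 50 mm and 8.59 degrees, less where a joint would pass 70% of its speed; a pose out of reach is approached as far as the arm can. A call with a gripper value outside its range is refused whole. The fingers move at their own pace and stop on an object; FORCE is the grip in N (left out, the last holds). Time passes only in rows, so rows that do not move let the fingers close. It gives the time, the measured TCP pose, the force, the opening and the grip force at its end, in the units of the state.
- robot.read_state(): the state, without advancing time (a new reading comes with each control period).
- robot.snapshot(name): name is "scene" or "top" or "wrist"; returns a dict with "frame" (400x640x3 uint8, red, green, blue), "vertical_fov" (degrees; the focal length in pixels is half the picture's height over the tangent of half this angle, whatever the lens; pixels are square), "cx", "cy" (the principal point, pixels), "R" (3x3) and "t" (3): a world point X has camera coordinates R X + t; the wrist camera has in their place "mount" (4x4, takes a point from camera to tool coordinates, whose origin is the TCP and whose axes are the flange's). Camera axes: x right, y down, z forward; pixel columns grow to the right and rows downward; lengths in m; the calibration is good to about 2 mm. The wrist camera is an equidistant fisheye: a pixel r from the principal point sees the ray r / f radians off the axis. A picture is of the moment at which its call begins: read the wrist's pose just before it. There is no depth.
- robot.close_job(): hands the job in; it is judged then, once.
The state is a dict: "t": time; "qpos": joint angles; "joint_velocities": joint speeds; "effort": joint torques, N m; "position": TCP position; "orientation": TCP orientation; "force": force on the tool from outside, world axes, zero at the start; "ft_torque": the same for the moment, N m; "width": finger opening in m; "gripper_force": force on a finger pad.
Only numpy, scipy, OpenCV 4.12 (cv2) and the standard library are available. Lean on these libraries where they do the work, as an engineer would, in place of code of your own. Each camera call takes 0.05 s, during which the arm holds its last target. There are 200 camera calls.

## Working session

There is one attempt and no reset: what is moved stays moved. The work goes in short steps, Python scripts to look and compute and a shell command to move; the robot and the scene stay as the last step left them, time stands still between calls to the robot, and variables do not carry over. Pictures are saved under pics/ and viewed, at most 10 in all, crops included, and the job is handed in when it is done.

```bash
ls; mkdir -p pics
python3 - <<'E'
from rig import robot
import cv2,numpy as np
s=robot.read_state()
print(s['t'],s['position'],s['orientation'],s['width'])
for n in ("scene","top","wrist"):
    d=robot.snapshot(n)
    cv2.imwrite(f"pics/{n}0.png",d["frame"][:,:,::-1])
    np.save(f"pics/{n}0.npy",d,allow_pickle=True)
    print(n,{k:v for k,v in d.items() if k!="frame"})
E
```

```text
pics
0.0 [0.27988177 0.55819798 0.23051672] [-7.23485290e-01 -3.05677072e+00  2.39941049e-03] 0.08513975118513789
scene {'vertical_fov': 52.83692910294158, 'cx': 322.93334344983367, 'cy': 199.35779430674694, 'R': array([[ 0.83895428, -0.5439874 , -0.01527807],
       [-0.43950731, -0.66073205, -0.60849525],
       [ 0.32091904,  0.51721452, -0.79341043]]), 't': array([-0.35474601,  0.40903169,  0.77514343])}
top {'vertical_fov': 49.458789137871605, 'cx': 315.2479954311734, 'cy': 198.58866851739597, 'R': array([[-0.011319  , -0.99993527,  0.00115179],
       [-0.99076907,  0.01105961, -0.13510857],
       [ 0.13508709, -0.00267045, -0.99083013]]), 't': array([0.2082907 , 0.55107095, 1.2168597 ])}
wrist {'vertical_fov': 65.70646984690485, 'cx': 323.2782087018747, 'cy': 190.7181091913445, 'mount': array([[-5.63178756e-05, -9.60944749e-01, -2.76740285e-01,
         7.07307220e-02],
       [ 9.99999909e-01, -1.71340886e-04,  3.91454590e-04,
        -3.91490900e-04],
       [-4.23583159e-04, -2.76740238e-01,  9.60944671e-01,
        -1.42637603e-01],
       [ 0.00000000e+00,  0.00000000e+00,  0.00000000e+00,
         1.00000000e+00]])}
```

View pics/top0.png

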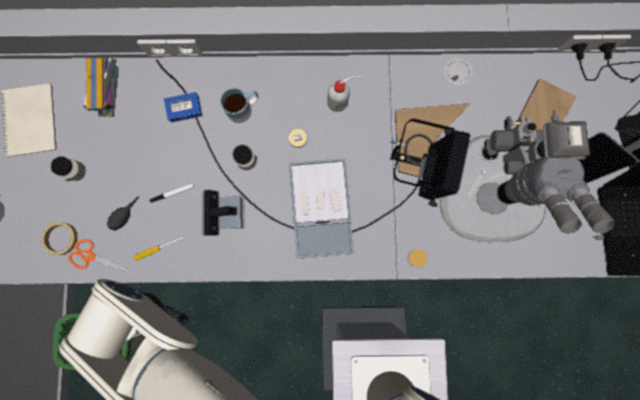

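View pics/scene0.png

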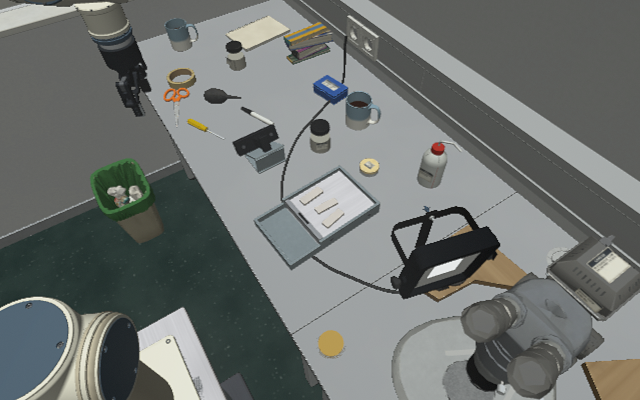

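```bash
cat > h.py <<'E'
import numpy as np,cv2
from scipy.spatial.transform import Rotation as Ro
def ray(d,uv,st=None):
    f=200/np.tan(np.radians(d['vertical_fov'])/2); p=(np.array(uv,float)-[d['cx'],d['cy']])/1.0
    if 'mount' in d:
        r=np.hypot(*p); th=r/f; c=np.r_[np.sin(th)*p/max(r,1e-9),np.cos(th)]
        M=d['mount']; Rt=Ro.from_rotvec(st['orientation']).as_matrix()
        return Rt@M[:3,3]+st['position'], Rt@M[:3,:3]@c
    R=d['R']; return -R.T@d['t'], R.T@np.r_[p/f,1]
def hit(d,uv,z,st=None):
    o,v=ray(d,uv,st); return o+v*(z-o[2])/v[2]
def ld(n): return np.load(n,allow_pickle=True).item()
E
python3 - <<'E'
from h import *
d=ld('pics/top0.npy')
img=d['frame'][140:290,180:380,::-1]
cv2.imwrite('pics/topc.png',cv2.resize(img,None,fx=4,fy=4,interpolation=cv2.INTER_CUBIC))
for n,uv,z in [('RL',(291,163),.05),('RR',(344,160),.05),('FR',(352,253),.036),('FL',(297,257),.036),('foot',(210,213),.03),('head',(238,211),.08)]:
    print(n,hit(d,uv,z).round(3))
E
```

```text
RL [0.656 0.271 0.05 ]
RR [0.663 0.118 0.05 ]
FR [0.396 0.099 0.036]
FL [0.387 0.256 0.036]
foot [0.516 0.507 0.03 ]
head [0.515 0.417 0.08 ]
```

View pics/topc.png

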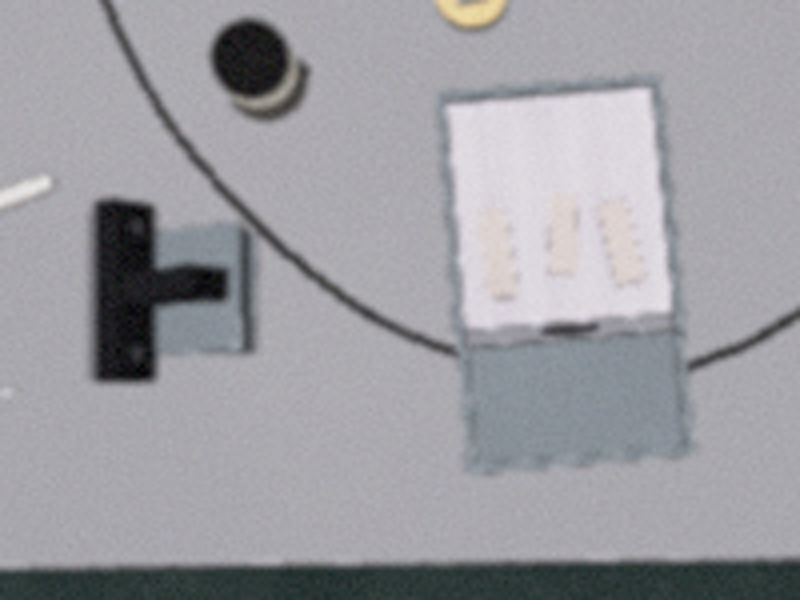

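View pics/wrist0.png

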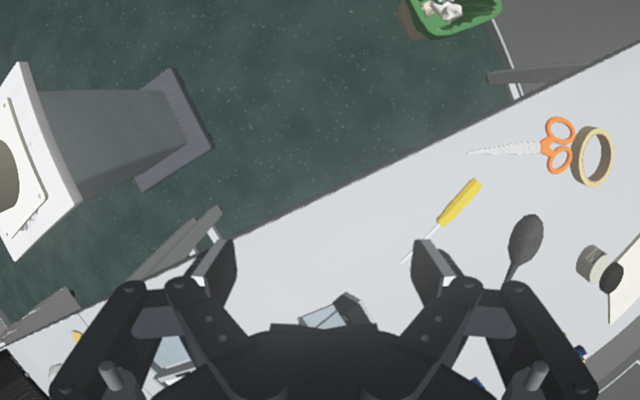

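The top view shows the tray at crop (445–690, 80–470), with three lengthwise offcuts at about (500,255), (563,235) and (622,243) and the gate at row 330. The scraper's foot is at crop x 95–155 and its grip runs to (228,285). I'll move the wrist camera close over the scraper.

```bash
python3 -m jog '0 0 -0.015 8 1;0 0 -0.015 8 1;0 0 -0.015 8 1;0 0 -0.015 8 1;0 0 -0.015 8 1;0 0 -0.015 8 1;0 0 -0.015 8 1;0 0 -0.015 7.4 1;-0.025 0.03 0 0 1;-0.025 0.03 0 0 1;-0.025 0.03 0 0 1;-0.025 0.03 0 0 1;-0.025 0.03 0 0 1;-0.025 0.03 0 0 1;-0.025 0.03 0 0 1;-0.025 0.025 0 0 1;0 0 0 0 1;0 0 0 0 1'
cat > snap.py <<'E'
import sys; from rig import robot; from h import *
n=sys.argv[1]; st=robot.read_state(); d=robot.snapshot('wrist'); d['st']={k:np.array(st[k]) for k in('position','orientation')}
np.save(f'pics/{n}.npy',d,allow_pickle=True); cv2.imwrite(f'pics/{n}.png',d['frame'][:,:,::-1])
print(st['t'],st['position'],Ro.from_rotvec(st['orientation']).as_matrix()[:,0])
E
python3 snap.py w1
```

```text
t: 1.95
position: [0.5152, 0.358, 0.3509]
orientation: [-2.224, -2.218, 0.001]
force: [0.6, -0.1, 0.4]
width: 0.0855
gripper_force: 0.0
1.95 [0.51520303 0.35795242 0.35086943] [ 2.39608238e-03  9.99997113e-01 -1.83285937e-04]
```

View pics/w1.png

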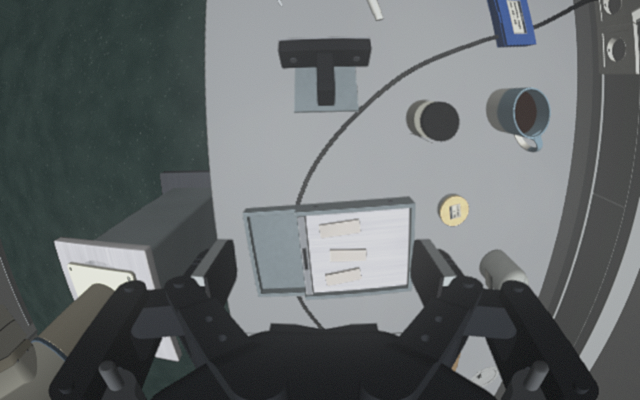

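The wrist view shows the whole scene. The tray spans (245–413, 198–296) with the gate at column 303, the offcuts are at (340,228), (348,254) and (343,275), the scraper's foot is at (325,52) and its grip tip at (326,103).

```bash
python3 - <<'E'
from h import *
d=ld('pics/w1.npy'); st=d['st']; im=d['frame']; hsv=cv2.cvtColor(im,cv2.COLOR_RGB2HSV)
sub=np.zeros(im.shape[:2],np.uint8); sub[190:305,235:420]=1
def cont(m,amin=30):
    c,_=cv2.findContours(m.astype(np.uint8),cv2.RETR_EXTERNAL,cv2.CHAIN_APPROX_NONE); return [k for k in c if cv2.contourArea(k)>amin]
def rect(c,z,t):
    P=np.array([hit(d,p,z,st)[:2] for p in c[:,0]]); r=cv2.minAreaRect((P*1000).astype(np.float32)); print(t,np.round(r[0],1),np.round(r[1],1),round(r[2],1)); return r
print('plate px',hsv[215,390],im[215,390],'chip',hsv[228,340],im[228,340],'pan',im[250,270],'desk',im[330,300],'fence',im[203,350])
pl=(hsv[...,2]>185)&(sub>0)
for c in cont(cv2.morphologyEx(pl.astype(np.uint8),cv2.MORPH_CLOSE,np.ones((3,3))),2000): rect(c,.038,'plate')
ch=(im[...,0].astype(int)-im[...,2]>12)&(sub>0)&(hsv[...,2]>120)
for c in cont(ch,100): rect(c,.047,'chip')
bl=(hsv[...,2]<75); bl[:, :270]=0; bl[:,380:]=0; bl[:30]=0; bl[112:]=0
cs=sorted(cont(bl,300),key=cv2.contourArea)
c=cs[-1][:,0]; print('blk',cv2.boundingRect(cs[-1]))
for y in range(36,108,4):
    x=np.where(bl[y])[0]
    print(y,(x.min(),x.max()) if len(x) else '',end=';')
E
python3 - <<'E'
import cv2
im=cv2.imread('pics/w1.png'); cv2.imwrite('pics/w1c.png',cv2.resize(im[190:305,238:422],None,fx=4,fy=4,interpolation=cv2.INTER_CUBIC))
E
```

```text
plate px [108   6 216] [211 213 216] chip [ 15  10 211] [211 207 203] pan [137 147 151] desk [46 46 50] fence [88 93 95]
plate [573.6 190.4] [164.1 145.3] 4.2
blk (279, 39, 92, 66)
36 ;40 (np.int64(297), np.int64(368));44 (np.int64(280), np.int64(369));48 (np.int64(279), np.int64(370));52 (np.int64(279), np.int64(369));56 (np.int64(280), np.int64(368));60 (np.int64(281), np.int64(368));64 (np.int64(282), np.int64(367));68 (np.int64(317), np.int64(332));72 (np.int64(317), np.int64(333));76 (np.int64(318), np.int64(333));80 (np.int64(318), np.int64(333));84 (np.int64(318), np.int64(333));88 (np.int64(318), np.int64(334));92 (np.int64(318), np.int64(334));96 (np.int64(318), np.int64(333));100 (np.int64(318), np.int64(333));104 (np.int64(319), np.int64(333));
```

View pics/w1c.png

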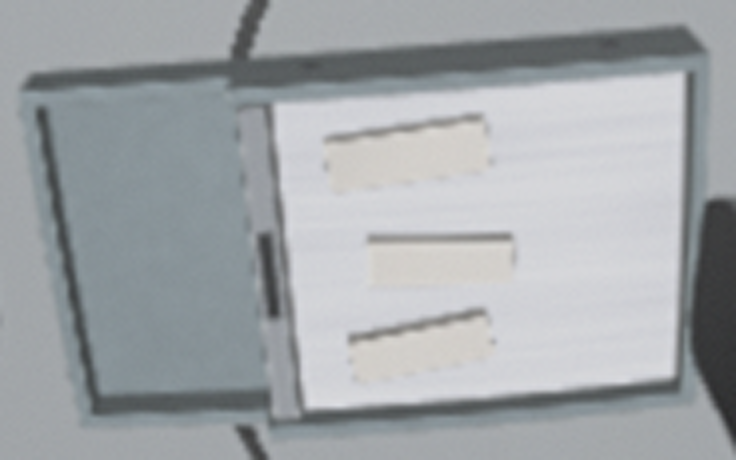

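```bash
python3 - <<'E'
from h import *
d=ld('pics/w1.npy'); st=d['st']; t=ld('pics/top0.npy'); s=ld('pics/scene0.npy')
q=lambda u,v:(238+u/4-.375,190+v/4-.375)
obs=[('RLo',(708,50),.05,97,82),('RRo',(692,400),.05,97,-82),('FLo',(22,95),.036,-179,82),('FRo',(83,426),.036,-179,-82),
('gateL f',(240,107),.05,-89,73),('gateR f',(272,419),.05,-89,-73),('gateL r',(268,106),.05,-77,73),('gateR r',(299,416),.05,-77,-73),
('plRL',(687,74),.038,90,75),('plRR',(675,381),.038,90,-75)]
A=[];B=[]
for n,p,z,x,y in obs:
    w=hit(d,q(*p),z,st)[:2]*1000; A.append((x,y));B.append(w)
A=np.array(A,float);B=np.array(B)
R,_=Ro.align_vectors(np.c_[B-B.mean(0),np.zeros(len(B))],np.c_[A-A.mean(0),np.zeros(len(A))])
M=R.as_matrix()[:2,:2]; o=B.mean(0)-M@A.mean(0)
print('origin',o.round(1),'yaw',np.degrees(np.arctan2(M[1,0],M[0,0])).round(2))
for ob,r in zip(obs,(B-o)@M-A): print(ob[0],r.round(1))
for n,c in dict(c1=[(325,138),(485,118),(490,162),(335,192)],c2=[(368,238),(512,236),(514,280),(371,288)],c3=[(350,340),(486,313),(493,345),(357,382)]).items():
    P=np.array([hit(d,q(*p),.047,st)[:2]*1000 for p in c]); print(n,((P-o)@M).round(0).tolist())
# scraper
print('foot rows'); 
for n,uv,z in [('foot up far L',(279.5,48),.055),('foot far R',(370.5,48),.055),('foot near L',(282,66),.045),('foot near R',(367.5,66),.045),
  ('stemL',(317,80),.07),('stemR',(334,80),.07),('headend L',(318.5,104),.095),('headend R',(334,104),.095)]:
    print(n,(hit(d,uv,z,st)*1000).round(1))
E
python3 - <<'E'
import cv2
im=cv2.imread('pics/w1.png'); cv2.imwrite('pics/w1s.png',cv2.resize(im[20:130,260:390],None,fx=5,fy=5,interpolation=cv2.INTER_CUBIC))
E
```

```text
origin [567.3 191.9] yaw 3.85
RLo [-2.4  1.7]
RRo [-1.9  2.6]
FLo [ 1.7 -3.1]
FRo [ 1.9 -0.3]
gateL f [1.3 0.8]
gateR f [0.1 1.6]
gateL r [0.1 0.5]
gateR r [-0.1  2.6]
plRL [-0.5 -5. ]
plRR [-0.  -1.3]
c1 [[-56.0, 58.0], [6.0, 61.0], [8.0, 43.0], [-54.0, 34.0]]
c2 [[-42.0, 13.0], [16.0, 9.0], [16.0, -11.0], [-42.0, -10.0]]
c3 [[-53.0, -35.0], [4.0, -26.0], [7.0, -42.0], [-51.0, -56.0]]
foot rows
foot up far L [453.5 509.7  55. ]
foot far R [580.8 509.5  55. ]
foot near L [455.7 484.5  45. ]
foot near R [577.9 484.4  45. ]
stemL [506.2 460.9  70. ]
stemR [529.  460.9  70. ]
headend L [508.5 428.   95. ]
headend R [528.2 428.   95. ]
```

View pics/w1s.png

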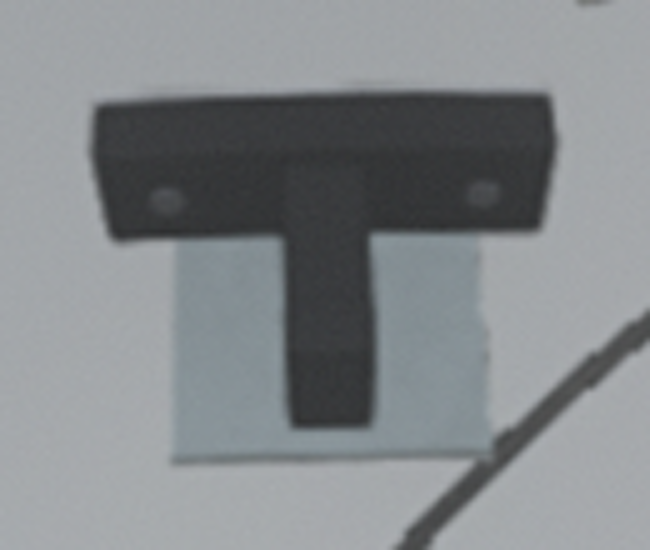

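Run:
```python
from h import *
d=ld('pics/w1.npy'); st=d['st']
q=lambda u,v:(260+u/5-.4,20+v/5-.4)
for n,p,z,yr in [('sole up',(322,98),.050,69.5),('foot corner',(322,155),.063,47),('head up end',(331,352),.097,-11.9),('head low end',(331,426),.059,-33.9),
 ('soleL',(96,103),.05,69.5),('soleR',(549,94),.05,69.5),('hL',(288,352),.097,0),('hR',(376,352),.097,0),('fcL',(92,155),.063,0),('fcR',(557,148),.063,0),('slope top',(331,458),.060,-50)]:
    w=hit(d,q(*p),z,st)*1000; print(n,w.round(1),'rest y0',(w[1]-yr).round(1))
```

```text
sole up [515.8 522.2  50. ] rest y0 452.7
foot corner [515.7 503.   63. ] rest y0 456.0
head up end [517.8 445.9  97. ] rest y0 457.8
head low end [518.  426.9  59. ] rest y0 460.8
soleL [451.8 522.3  50. ] rest y0 452.8
soleR [580.1 524.8  50. ] rest y0 455.3
hL [507. 446.  97.] rest y0 446.0
hR [529.1 446.   97. ] rest y0 446.0
fcL [452.6 504.5  63. ] rest y0 504.5
fcR [580.3 506.4  63. ] rest y0 506.4
slope top [518.  417.9  60. ] rest y0 467.9
```

```bash
python3 -m jog '0 0 0.016 -8.53 0;0 0 0.016 -8.53 0;0 0 0.016 -8.53 0;0 0 0.016 -8.53 0;0 0 0.016 -8.53 0;0 0 0.016 -8.53 0;0 0 0.016 -8.53 0;0 0 0.016 -8.53 0;0 0 0.016 -8.53 0;0 0 0.016 -8.53 0;0 0 0.016 -8.55 0;0.008 -0.028 0.01 0 0;0.008 -0.028 0.01 0 0;0.008 -0.028 0.01 0 0;0.008 -0.028 0.01 0 0;0.008 -0.028 0.02 0 0;0.009 -0.029 0.02 0 0;0 0 0 0 0;0 0 0 0 0'; python3 snap.py w2
```

```text
t: 3.9
position: [0.4769, 0.1873, 0.0953]
orientation: [0.105, -3.139, -0.0]
force: [1.4, -0.5, 0.3]
width: -0.0
gripper_force: 0.0
3.9 [0.47690398 0.18727728 0.09527608] [-9.97765082e-01 -6.68171560e-02  5.55042260e-04]
```

View pics/w2.png

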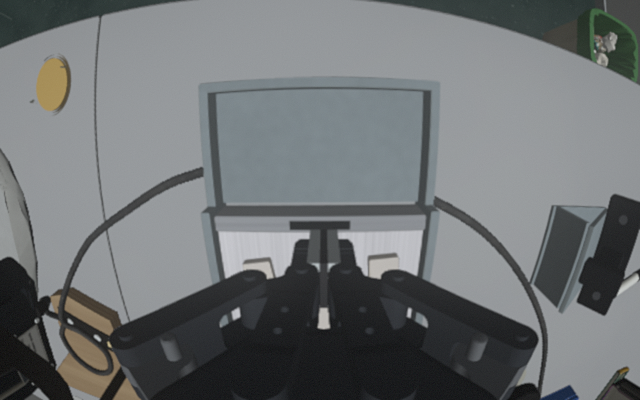

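The gripper hovers in front of the gate. The bar spans rows 207–228 and columns 215–437, with the fingertips at (323,228) and the pan centred at column 320. I'll check the gate position from here.

Run:
```python
from h import *
d=ld('pics/w2.npy'); st=d['st']; o=np.array([567.3,191.9]); a=np.radians(3.85); M=np.array([[np.cos(a),-np.sin(a)],[np.sin(a),np.cos(a)]])
im=d['frame']; print(im[195:240,260].mean(-1).round().tolist(), im[195:240,390].mean(-1).round().tolist())
for n,uv,z in [('rimFL -179,82',(439,82),.036),('rimFR -179,-82',(201,83),.036),('gf',(260,206),.05),('gf',(390,206),.05),('gr',(260,228),.05),('gr',(390,228),.05),('in pan L 75',(421,150),.018),('in pan R',(217,150),.018),('fenceL',(436,207),.05),('fenceR',(205,209),.05)]:
    w=hit(d,uv,z,st)[:2]*1000; print(n,w.round(1),((w-o)@M).round(1))
print('tcp',((st['position'][:2]*1000-o)@M).round(1))
```

```text
[133.0, 133.0, 132.0, 131.0, 132.0, 131.0, 135.0, 141.0, 150.0, 142.0, 116.0, 84.0, 77.0, 82.0, 82.0, 83.0, 84.0, 83.0, 84.0, 81.0, 88.0, 117.0, 141.0, 147.0, 148.0, 149.0, 148.0, 147.0, 145.0, 142.0, 141.0, 144.0, 146.0, 147.0, 147.0, 144.0, 150.0, 178.0, 195.0, 197.0, 197.0, 196.0, 197.0, 197.0, 196.0] [134.0, 136.0, 136.0, 135.0, 135.0, 136.0, 142.0, 154.0, 150.0, 125.0, 89.0, 77.0, 81.0, 82.0, 83.0, 83.0, 81.0, 82.0, 79.0, 87.0, 111.0, 133.0, 144.0, 147.0, 146.0, 145.0, 144.0, 142.0, 143.0, 142.0, 144.0, 142.0, 143.0, 143.0, 141.0, 148.0, 172.0, 187.0, 188.0, 190.0, 189.0, 189.0, 190.0, 189.0, 190.0]
rimFL -179,82 [383.4 258.8] [-179.    79.1]
rimFR -179,-82 [394.3  99.1] [-178.8  -81. ]
gf [473.3 145.8] [-96.9 -39.7]
gf [467.7 230.2] [-96.8  44.9]
gr [488.9 145.7] [-81.4 -40.8]
gr [483.1 232.4] [-81.3  46. ]
in pan L 75 [433.3 256.8] [-129.3   73.8]
in pan R [443.2 105.7] [-129.6  -77.7]
fenceL [466.5 262.5] [-95.8  77.2]
fenceR [478.4 107.1] [-94.4 -78.6]
tcp [-90.5   1.5]
```

```bash
python3 -m jog '0 0 0.013 0 0;0 0 0.013 0 0;0 0 0.013 0 0;0 0 0.004 0 0;0 0 0.004 0 0;0 0 0.004 0 0;0 0 0.004 0 0;0 0 0.003 0 0;0 0 0.001 0 0;0 0 0 0 0'
```

```text
t: 4.95
position: [0.4774, 0.1867, 0.0363]
orientation: [-0.105, 3.14, 0.0]
force: [1.3, -0.0, -0.7]
width: -0.0001
gripper_force: 0.0
```

```bash
python3 -m jog '0 0 0.001 0 0;0 0 0.001 0 0;0 0 0 0 0'; python3 -m jog '0 0 0.001 0 0;0 0 0 0 0'
```

```text
t: 5.25
position: [0.4778, 0.1868, 0.0358]
orientation: [-0.105, 3.139, 0.0]
force: [-5.3, -1.7, 18.6]
width: -0.0002
gripper_force: 9.5
t: 5.45
position: [0.4779, 0.1868, 0.0356]
orientation: [-0.105, 3.139, 0.001]
force: [-8.1, -2.5, 30.9]
width: -0.0002
gripper_force: 15.1
```

```bash
python3 -m jog '0 0 -0.03 0 0;0 0 -0.04 0 0;0 0 -0.04 0 0;0 0 -0.04 0 0;0 0 0 8.44 0.3;0 0 0 8.44 0.6;0 0 0 8.44 1;0 0 0 8.44 1;0 0 0 8.44 1;0 0 0 8.44 1;0 0 0 8.44 1;0 0 0 8.44 1;0 0 0 8.44 1;0 0 0 8.44 1;0 0 0 8.45 1'; python3 -m jog '0.035 0.0055 0 0 1;0.035 0.0055 0 0 1;0.035 0.0055 0 0 1;0.035 0.0055 0 0 1;0.035 0.0055 0 0 1;0.035 0.0055 0 0 1;0.035 0.0055 0 0 1;0.03 0.0055 0 0 1;0 0 0 0 1;0 0 0 0 1';python3 snap.py w3
```

```text
t: 6.95
position: [0.4779, 0.1867, 0.1835]
orientation: [2.209, 2.233, 0.001]
force: [0.6, 0.1, 0.1]
width: 0.0854
gripper_force: 0.0
t: 7.95
position: [0.5166, 0.4625, 0.1828]
orientation: [2.201, 2.241, -0.001]
force: [0.0, 0.1, -0.6]
width: 0.0856
gripper_force: 0.0
7.95 [0.51655589 0.46250196 0.18279913] [-1.78839647e-02  9.99839939e-01 -5.09952952e-04]
```

View pics/w3.png

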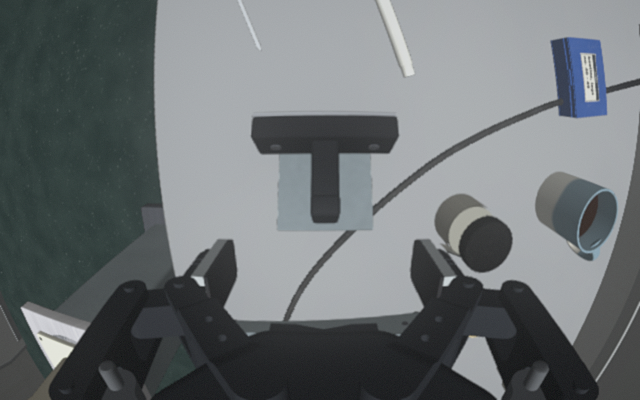

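The scraper is square to the gripper: foot at columns 251–398 and rows 117–152, stem at columns 312–340, head end at about row 221. The jar lid is at (485,243), to the right of the right finger.

Run:
```python
from h import *
d=ld('pics/w3.npy'); st=d['st']; im=d['frame'].mean(-1)
print(im[108:156:2,325].round().tolist()); print(im[156:236:2,325].round().tolist()); print(im[180,304:348:2].round().tolist())
for n,uv,z,yr in [('sole up',(325,117),.050,69.5),('foot cor',(325,141),.063,47),('head up',(325,197),.097,-11.9),('headlow',(325,221),.059,-33.9),('stemL',(312,180),.08,0),('stemR',(339.5,180),.08,0),('footL',(251,130),.057,0),('footR',(398,130),.057,0),('jarlid',(485,243),.086,0)]:
    w=hit(d,uv,z,st)*1000; print(n,w.round(1),(w[1]-yr).round(1))
```

```text
[172.0, 164.0, 163.0, 144.0, 66.0, 60.0, 59.0, 58.0, 61.0, 60.0, 60.0, 58.0, 57.0, 57.0, 56.0, 48.0, 53.0, 55.0, 57.0, 57.0, 57.0, 57.0, 58.0, 57.0]
[56.0, 57.0, 56.0, 57.0, 56.0, 56.0, 59.0, 57.0, 59.0, 61.0, 58.0, 59.0, 59.0, 58.0, 60.0, 61.0, 59.0, 60.0, 61.0, 58.0, 56.0, 62.0, 60.0, 62.0, 63.0, 64.0, 66.0, 67.0, 66.0, 63.0, 59.0, 56.0, 56.0, 70.0, 140.0, 151.0, 149.0, 152.0, 172.0, 175.0]
[144.0, 146.0, 147.0, 124.0, 60.0, 60.0, 61.0, 58.0, 59.0, 59.0, 60.0, 59.0, 59.0, 58.0, 59.0, 58.0, 57.0, 68.0, 143.0, 147.0, 145.0, 145.0]
sole up [516.5 521.   50. ] 451.5
foot cor [516.8 501.1  63. ] 454.1
head up [517.3 461.9  97. ] 473.8
headlow [518.2 426.8  59. ] 460.7
stemL [506.6 470.9  80. ] 470.9
stemR [529.1 471.3  80. ] 471.3
footL [451.6 509.8  57. ] 509.8
footR [580.9 512.2  57. ] 512.2
jarlid [670.1 414.9  86. ] 414.9
```

```bash
python3 -m jog '-0.002 0.001 0.02 0 1;0 0 0.024 0 1;0 0 0.024 0 1;0 0 0.024 0 1;0 0 0.02 0 1;0 0 0.014 0 1;0 0 0.01 0 1;0 0 0 0 0.6;0 0 0 0 0.3;0 0 0 0 0.2;0 0 0 0 0.2;0 0 0 0 0.2;0 0 0 0 0.2;0 0 0 0 0.2' 20
```

```text
t: 9.4
position: [0.5181, 0.4609, 0.0483]
orientation: [2.202, 2.24, 0.002]
force: [-1.1, -0.7, 6.1]
width: 0.0234
gripper_force: 23.2
```

```bash
python3 -m jog '0 0 -0.01 0 0.2;0 0 -0.02 0 0.2;0 0 -0.025 0 0.2;0 0 -0.025 0 0.2;0 0 -0.025 0 0.2;0 0 -0.015 0 0.2;0 0 0 0 0.2;0 0 0 0 0.2'; python3 snap.py w4
cat > foot.py <<'E'
import sys; from h import *
d=ld(f'pics/{sys.argv[1]}.npy'); M=d['mount']; f=200/np.tan(np.radians(d['vertical_fov'])/2)
def px(p):
    c=M[:3,:3].T@(np.array(p)-M[:3,3]); r=np.hypot(c[0],c[1]); th=np.arctan2(r,c[2]); return (c[:2]/r*th*f+[d['cx'],d['cy']]).round()
# tool x = image up; foot tilted by th from hanging, towards tool +x
for th in (60,45,30,15,0):
    a=np.radians(th); ax=np.array([np.sin(a),0,np.cos(a)]); e=np.array([np.cos(a),0,-np.sin(a)])
    G=np.array([-.004,0,-.019])
    print(th,[px(G+ax*l/1000+e*s/1000+np.array([0,w/1000,0])).tolist() for l,s,w in [(62,22,65),(36,22,65),(62,-22,65),(36,-22,65)]])
im=d['frame'].mean(-1); 
for u in (270,285,380): print(u,im[60:300:5,u].round().astype(int).tolist())
E
python3 foot.py w4
```

```text
t: 10.2
position: [0.5173, 0.46, 0.1667]
orientation: [-2.203, -2.24, 0.001]
force: [0.0, 0.5, -3.1]
width: 0.0238
gripper_force: 22.2
10.2 [0.5173337  0.46003003 0.1666557 ] [-1.69455817e-02  9.99856222e-01 -6.18666151e-04]
60 [[463.0, 130.0], [471.0, 184.0], [434.0, 161.0], [438.0, 204.0]]
45 [[450.0, 137.0], [461.0, 180.0], [427.0, 180.0], [433.0, 218.0]]
30 [[439.0, 150.0], [452.0, 183.0], [422.0, 202.0], [431.0, 234.0]]
15 [[431.0, 168.0], [445.0, 190.0], [419.0, 226.0], [429.0, 251.0]]
0 [[425.0, 189.0], [439.0, 201.0], [418.0, 250.0], [429.0, 269.0]]
270 [214, 214, 214, 214, 214, 214, 214, 213, 215, 214, 214, 190, 204, 72, 73, 72, 71, 71, 71, 69, 67, 65, 59, 58, 58, 59, 203, 216, 216, 215, 216, 216, 217, 216, 216, 216, 218, 76, 65, 66, 64, 62, 80, 60, 59, 59, 53, 53]
285 [214, 213, 214, 214, 215, 215, 214, 214, 214, 214, 213, 195, 201, 75, 74, 72, 70, 70, 69, 68, 66, 62, 55, 54, 56, 57, 173, 182, 183, 184, 185, 185, 185, 186, 162, 128, 127, 127, 127, 125, 121, 236, 133, 55, 53, 54, 48, 52]
380 [214, 215, 215, 216, 215, 216, 216, 215, 215, 215, 215, 201, 205, 73, 74, 74, 71, 70, 68, 69, 68, 62, 57, 58, 57, 54, 206, 214, 216, 93, 98, 213, 215, 215, 214, 215, 214, 216, 165, 69, 63, 59, 79, 59, 56, 55, 51, 51]
```

```bash
python3 -m jog '0 0 0.015 0 0.26;0 0 0.015 0 0.26;0 0 0.015 0 0.26;0 0 0 0 0.265'; for w in 0.27 0.275; do python3 -m jog "0 0 0 0 0.27" | tail -2; done; python3 -m jog '0 0 0 0 0.275'|tail -2;python3 -m jog '0 0 0 0 0.278'|tail -3
```

```text
t: 10.65
position: [0.5158, 0.4587, 0.1178]
orientation: [-2.202, -2.24, 0.011]
force: [-1.6, 0.4, -2.7]
width: 0.0237
gripper_force: 22.1
width: 0.0238
gripper_force: 22.1
width: 0.0238
gripper_force: 22.1
width: 0.0236
gripper_force: 22.1
force: [0.3, 0.1, -1.9]
width: 0.024
gripper_force: 15.9
```

```bash
python3 -m jog '0 0 0 0 0.279'|tail -3;python3 -m jog '0 0 0 0 0.280'|tail -3;python3 snap.py w5; python3 foot.py w5|tail -3
```

```text
force: [0.4, -0.1, -1.9]
width: 0.0236
gripper_force: 11.0
force: [-0.9, 0.2, -2.4]
width: 0.0238
gripper_force: 5.1
11.25 [0.51784553 0.46052668 0.12270884] [-1.69142152e-02  9.99856857e-01  4.17492469e-04]
270 [208, 207, 209, 208, 207, 210, 208, 209, 209, 207, 207, 209, 200, 121, 73, 69, 69, 68, 65, 65, 63, 61, 53, 55, 53, 55, 56, 172, 175, 176, 178, 177, 176, 180, 180, 179, 181, 68, 63, 63, 62, 60, 78, 58, 57, 55, 52, 50]
285 [207, 209, 208, 208, 208, 208, 208, 208, 208, 208, 210, 207, 201, 96, 69, 68, 68, 66, 64, 62, 64, 57, 53, 52, 53, 52, 53, 171, 173, 173, 175, 176, 178, 176, 143, 122, 122, 121, 121, 120, 119, 234, 139, 55, 53, 50, 46, 46]
380 [209, 209, 208, 209, 210, 210, 209, 209, 209, 208, 209, 209, 195, 128, 70, 69, 67, 66, 65, 63, 64, 59, 50, 53, 54, 52, 54, 168, 176, 178, 181, 176, 175, 177, 176, 175, 178, 176, 122, 55, 57, 57, 76, 55, 52, 53, 49, 49]
```

```bash
sed -i 's/^for u in.*/u=285; r=np.where(im[60:240,u]<100)[0]+60; print("dark rows",r.min(),r.max())/' foot.py; for i in 1 2; do python3 -m jog '0 0 0 0 0.280;0 0 0 0 0.280'|tail -3; python3 snap.py w6; python3 foot.py w6|tail -1; done; python3 -m jog '0 0 0 0 0.2803;0 0 0 0 0.2803'|tail -3; python3 snap.py w6; python3 foot.py w6|tail -1
```

```text
force: [0.2, -0.7, -3.2]
width: 0.0242
gripper_force: 5.4
11.5 [0.51775183 0.46033012 0.12230356] [-1.69002178e-02  9.99857178e-01 -8.49888165e-05]
dark rows 150 223
force: [0.6, 0.6, -2.5]
width: 0.024
gripper_force: 5.4
11.75 [0.51774592 0.46039365 0.12227176] [-1.69134930e-02  9.99856956e-01 -3.50059284e-05]
dark rows 150 223
force: [-0.5, -0.4, -2.3]
width: 0.0241
gripper_force: 3.8
12.0 [0.51777226 0.4603918  0.12231901] [-1.68671114e-02  9.99857740e-01  8.74591531e-06]
dark rows 150 223
```

```bash
python3 -m jog '0.012 0 -0.004 0 0.2803;0.012 0 -0.01 0 0.2803;0 0 0 0 0.2803'|tail -3; python3 snap.py w6; python3 foot.py w6|tail -1;  python3 -m jog '0 0 0 0 0.2807;0 0 0 0 0.2807'|tail -3; python3 snap.py w6; python3 foot.py w6|tail -1
```

```text
force: [0.4, 0.2, -1.9]
width: 0.024
gripper_force: 3.8
12.35 [0.51831241 0.48763513 0.1387159 ] [-0.0182813   0.99982635  0.00361319]
dark rows 162 230
force: [-0.2, -0.7, -2.4]
width: 0.0242
gripper_force: 1.6
12.6 [0.51705783 0.4840772  0.1360479 ] [-1.69316797e-02  9.99856493e-01 -5.57712724e-04]
dark rows 181 230
```

```bash
python3 -m jog '0 0 0 0 0.25;0 0 0 0 0.2;-0.015 0 0 0 0.2;-0.025 0 0 0 0.2;-0.03 0 0 0 0.2;-0.03 0 0 0 0.2;-0.03 0 0 0 0.2;-0.03 0 0 0 0.2;-0.03 0 0 0 0.2;-0.03 0 0 0 0.2;-0.025 0 0 0 0.2;-0.015 0 0 0 0.2' 20;  python3 -m jog '0 0 0 -5 0.2;0 0 0 -8.5 0.2;0 0 0 -8.5 0.2;0 0 0 -8.5 0.2;0 0 0 -8.5 0.2;0 0 0 -8.5 0.2;0 0 0 -8.5 0.2;0 0 0 -8.5 0.2;0 0 0 -8.5 0.2;0 0 0 -8.5 0.2;0 0 0 -7.4 0.2;0 0 0 -4 0.2;0 0 0 0 0.2'; python3 snap.py w7; python3 foot.py w7|tail -1
```

```text
t: 13.85
position: [0.5212, 0.2219, 0.1364]
orientation: [-2.204, -2.238, 0.001]
force: [0.2, -0.1, -1.9]
width: 0.0235
gripper_force: 21.4
t: 15.15
position: [0.5217, 0.2243, 0.1364]
orientation: [-0.107, 3.14, 0.0]
force: [0.2, 0.2, -2.9]
width: 0.0236
gripper_force: 21.4
15.15 [0.52168057 0.22428386 0.13640722] [-9.97685354e-01 -6.79993782e-02 -1.39342852e-04]
dark rows 140 239
```

```bash
python3 -m jog '-0.01 -0.004 0 0 0.2;-0.02 -0.007 0 0 0.2;-0.025 -0.009 0 0 0.2;-0.025 -0.009 0 0 0.2;-0.015 -0.005 0 0 0.2;-0.006 -0.0025 0 0 0.2;0 0 0.015 0 0.2;0 0 0.01 0 0.2;0 0 0 0 0.2;0 0 0 0 0.2'; python3 snap.py w7
python3 - <<'E'
from h import *
d=ld('pics/w7.npy'); im=d['frame'].mean(-1)
for u in (240,270,285,380,400): print(u,im[60:260:4,u].round().astype(int).tolist())
E
```

```text
t: 16.2
position: [0.6238, 0.195, 0.1105]
orientation: [0.107, -3.138, 0.001]
force: [0.3, -0.6, -2.2]
width: 0.0234
gripper_force: 21.3
16.2 [0.62382574 0.19497182 0.11046202] [-0.99768514 -0.06797384  0.00197757]
240 [191, 190, 204, 206, 205, 206, 206, 205, 205, 205, 206, 205, 207, 208, 208, 209, 210, 210, 212, 213, 212, 212, 213, 215, 212, 213, 213, 212, 212, 211, 210, 205, 59, 60, 62, 63, 64, 63, 60, 60, 58, 58, 57, 57, 56, 55, 53, 54, 52, 141]
270 [172, 194, 208, 206, 205, 206, 205, 205, 205, 206, 207, 206, 206, 206, 206, 207, 206, 206, 206, 209, 212, 212, 212, 212, 213, 212, 212, 211, 211, 212, 211, 206, 60, 62, 63, 63, 61, 60, 60, 57, 56, 56, 49, 52, 48, 51, 44, 56, 47, 42]
285 [210, 209, 209, 211, 211, 209, 210, 211, 210, 209, 211, 210, 209, 209, 210, 211, 211, 211, 210, 209, 210, 209, 210, 209, 209, 211, 210, 210, 209, 211, 210, 204, 62, 58, 59, 63, 62, 61, 59, 58, 56, 54, 55, 78, 87, 86, 85, 87, 83, 84]
380 [201, 203, 204, 205, 205, 205, 201, 199, 195, 186, 173, 159, 149, 141, 127, 124, 122, 136, 139, 177, 206, 206, 206, 206, 206, 206, 206, 207, 205, 208, 206, 201, 61, 62, 62, 64, 61, 62, 59, 58, 57, 54, 54, 53, 52, 50, 51, 49, 50, 36]
400 [198, 199, 200, 200, 202, 201, 202, 203, 203, 205, 205, 205, 205, 206, 206, 206, 206, 206, 206, 194, 208, 208, 209, 209, 211, 211, 211, 211, 211, 212, 212, 208, 61, 62, 61, 65, 65, 64, 60, 59, 58, 75, 87, 82, 52, 53, 51, 52, 44, 147]
```

```bash
python3 -m jog '0 0 0.008 0 0.2;0 0 0.008 0 0.2;0 0 0.005 0 0.2;0 0 0.003 0 0.2;0 0 0 0 0.2'|sed -n '2p;4p'; for i in 1 2; do python3 -m jog '0 0 0.002 0 0.2;0 0 0 0 0.2'|sed -n '2p;4p'; done
```

```text
position: [0.6282, 0.1957, 0.0941]
force: [-10.1, -4.3, 41.6]
position: [0.6286, 0.1957, 0.0927]
force: [-11.1, -4.1, 43.9]
position: [0.6288, 0.1957, 0.091]
force: [-10.9, -4.7, 45.7]
```

```bash
python3 -m jog '0 0 -0.006 0 0.2;0 0 0 0 0.2'|sed -n '2p;4p'; python3 snap.py w8
python3 - <<'E'
from rig import robot
from h import *
s=robot.snapshot('scene'); np.save('pics/s8.npy',s,allow_pickle=True)
c=cv2.resize(s['frame'][150:275,240:400,::-1],None,fx=3,fy=3,interpolation=cv2.INTER_CUBIC)  #480x375
w=ld('pics/w8.npy')['frame'][60:280,180:480,::-1]; w=cv2.resize(w,(320,235))
m=np.zeros((375,800,3),np.uint8); m[:,:480]=c; m[:235,480:]=w
cv2.imwrite('pics/m8.png',m)
E
```

```text
position: [0.626, 0.1952, 0.0912]
force: [-3.8, -1.4, 21.4]
17.35 [0.62599545 0.19520887 0.09119317] [-0.99771069 -0.06755068 -0.00320633]
```

View pics/m8.png

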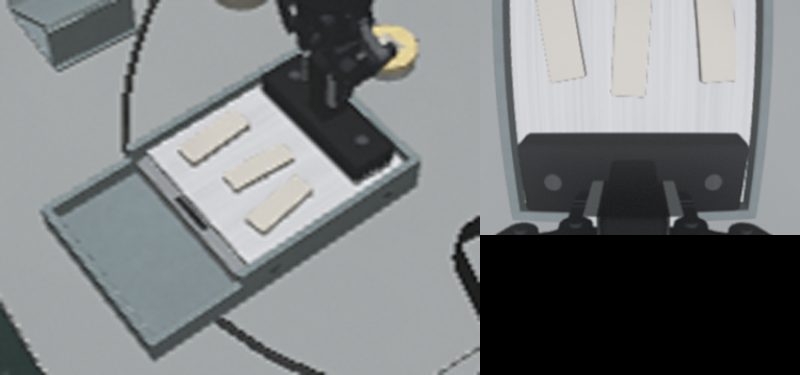

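The scraper's foot stands flat at the rear, inside the fences, with all three offcuts ahead of it (rows 0–95 of the inset). The gate is down. I'll release, turn 90° and regrasp by the head.

```bash
python3 -m jog '0 0 -0.003 0 0.25;0 0 0 0 0.3;0 0 0 0 0.4;0 0 0 0 0.6;0 0 0 0 0.9;0 0 0 0 1;0 0 -0.01 0 1;0 0 -0.02 0 1;0 0 -0.03 0 1;0 0 -0.025 0 1;0 0 0 0 1'; python3 snap.py w9
python3 - <<'E'
from h import *
d=ld('pics/w9.npy'); st=d['st']; im=d['frame'].mean(-1)
o=np.array([567.3,190.9]); a=np.radians(3.85); M=np.array([[np.cos(a),-np.sin(a)],[np.sin(a),np.cos(a)]])
for u in (280,300,323,345,365): print(u,im[120:260:4,u].round().astype(int).tolist())
for v in (200,): 
  x=np.where(im[v,150:500]<80)[0]+150; print(x.min(),x.max())
E
```

```text
t: 18.55
position: [0.6275, 0.1956, 0.1823]
orientation: [-0.106, 3.132, 0.003]
force: [0.5, -0.7, 0.0]
width: 0.0851
gripper_force: 0.0
18.55 [0.62754478 0.19561827 0.18225073] [-0.99768762 -0.0675474  -0.00753407]
280 [188, 197, 196, 197, 197, 195, 195, 196, 165, 58, 64, 65, 63, 62, 62, 61, 58, 58, 59, 57, 56, 153, 76, 133, 134, 157, 157, 156, 156, 156, 157, 155, 157, 155, 155]
300 [196, 197, 197, 195, 195, 195, 197, 197, 157, 58, 65, 64, 61, 61, 62, 59, 57, 54, 56, 56, 57, 149, 73, 135, 133, 157, 157, 157, 156, 157, 156, 156, 157, 156, 158]
323 [192, 192, 191, 188, 195, 196, 194, 195, 154, 59, 66, 65, 52, 52, 56, 61, 59, 60, 59, 57, 55, 56, 54, 57, 55, 55, 58, 57, 57, 132, 157, 157, 157, 157, 157]
345 [194, 196, 196, 196, 196, 194, 196, 195, 151, 59, 68, 66, 62, 61, 61, 60, 57, 58, 59, 56, 54, 157, 70, 135, 135, 155, 156, 156, 155, 155, 155, 156, 155, 156, 153]
365 [156, 192, 192, 192, 192, 192, 192, 191, 156, 59, 69, 65, 65, 63, 62, 59, 61, 59, 58, 57, 57, 159, 71, 134, 135, 155, 155, 157, 155, 156, 156, 155, 95, 123, 181]
253 400
```

Run:
```python
from h import *
d=ld('pics/w9.npy'); st=d['st']; im=d['frame'].mean(-1)
o=np.array([567.3,190.9]); a=np.radians(3.85); M=np.array([[np.cos(a),-np.sin(a)],[np.sin(a),np.cos(a)]])
x=np.where(im[222,290:360]<90)[0]+290
print('head cols',x.min(),x.max())
f=lambda uv,z:((hit(d,uv,z,st)[:2]*1000-o)@M).round(1)
print('sole front',f((323,152),.04),'head rear',f((323,235),.132),'head y',f((x.min(),222),.132),f((x.max()+1,222),.132),'foot y',f((253,200),.064),f((401,200),.064),'fence rear?',f((300,208),.05))
print('tcp',((st['position'][:2]*1000-o)@M).round(1))
```

```text
head cols 306 339
sole front [35.3  0.6] head rear [77.   0.5] head y [ 67.4 -10.9] [67.4 11.9] foot y [ 74.4 -62.4] [74.4 71.2] fence rear? [ 86.8 -21. ]
tcp [60.4  0.7]
```

```bash
python3 -m jog '0 0 0 8.2 1;0 0 0 8.2 1;0 0 0 8.2 1;0 0 0 8.2 1;0 0 0 8.2 1;0 0 0 8.2 1;0 0 0 8.2 1;0 0 0 8.2 1;0 0 0 8.2 1;0 0 0 8.2 1;0 0 0 8 1;0 -0.004 0.02 0 1;0 0 0.02 0 1;0 0 0.02 0 1;0 0 0.015 0 1;0 0 0.006 0 1;0 0 0 0 1'; python3 -m jog '0 0 0 0 0.7;0 0 0 0 0.55;0 0 0 0 0.45;0 0 0 0 0.4;0 0 0 0 0.4;0 0 0 0 0.4' 50; python3 -m jog '0 0 -0.001 0 0.4;0 0 -0.001 0 0.4;0 0 0 0 0.4'
```

```text
t: 20.3
position: [0.6203, 0.1943, 0.0951]
orientation: [-2.144, -2.294, 0.003]
force: [-0.6, -0.0, 0.7]
width: 0.0853
gripper_force: 0.0
t: 20.9
position: [0.622, 0.1948, 0.0975]
orientation: [2.144, 2.294, 0.003]
force: [0.9, -0.2, 5.5]
width: 0.043
gripper_force: 51.6
t: 21.2
position: [0.6203, 0.1944, 0.0978]
orientation: [-2.145, -2.295, 0.002]
force: [-0.2, -0.9, -2.3]
width: 0.0434
gripper_force: 51.0
```

```bash
python3 -m jog '0 -0.006 0 0 0.4;0 -0.008 0 0 0.4;0 -0.008 0 0 0.4;0 -0.008 0 0 0.4;0 -0.008 0 0 0.4;0 -0.008 0 0 0.4;0 -0.008 0 0 0.4;0 -0.008 0 0 0.4;0 -0.008 0 0 0.4;0 0 0 0 0.4'; python3 -m jog '0 -0.008 0 0 0.4;0 -0.008 0 0 0.4;0 -0.008 0 0 0.4;0 -0.008 0 0 0.4;0 -0.008 0 0 0.4;0 -0.008 0 0 0.4;0 -0.006 0 0 0.4;0 0 0 0 0.4;0 0 0 0 0.4'
cat > chips.py <<'E'
import sys; from rig import robot; from h import *
o=np.array([567.3,190.9]); a=np.radians(3.85); M=np.array([[np.cos(a),-np.sin(a)],[np.sin(a),np.cos(a)]])
for n in ('scene','top'):
    d=robot.snapshot(n); im=d['frame'].astype(int); np.save(f'pics/{n}_{sys.argv[1]}.npy',d,allow_pickle=True)
    m=((im[...,0]-im[...,2]>5)&(im.min(-1)>150)).astype(np.uint8)
    c,_=cv2.findContours(m,cv2.RETR_EXTERNAL,cv2.CHAIN_APPROX_NONE)
    for k in c:
        if cv2.contourArea(k)<8: continue
        P=np.array([(hit(d,p,.027,)[:2]*1000-o)@M for p in k[:,0].astype(float)])
        if abs(P.mean(0)[1])<110 and -200<P.mean(0)[0]<110: print(n,cv2.contourArea(k),'x',P[:,0].min().round(),P[:,0].max().round(),'y',P[:,1].min().round(),P[:,1].max().round())
st=robot.read_state(); print('tcp',((np.array(st['position'])[:2]*1000-o)@M).round(1),st['position'][2])
E
python3 chips.py a
```

```text
t: 22.2
position: [0.5498, 0.1897, 0.0982]
orientation: [-2.144, -2.295, 0.002]
force: [-0.3, 0.3, -2.2]
width: 0.0435
gripper_force: 51.3
t: 23.1
position: [0.4972, 0.1862, 0.0984]
orientation: [2.145, 2.295, -0.0]
force: [0.6, -0.4, -1.9]
width: 0.0437
gripper_force: 51.4
scene 153.5 x -149.0 -91.0 y -50.0 -29.0
scene 137.5 x -150.0 -90.0 y -14.0 5.0
scene 151.0 x -154.0 -91.0 y 38.0 59.0
top 2706.5 x -223.0 57.0 y -163.0 84.0
tcp [-69.8   0.1] 0.0983688073431119
```

```bash
python3 -m jog '0 -0.005 0 0 0.4;0 -0.005 0 0 0.4;0 0 0 0 0.4'|sed -n 4p; python3 chips.py b; python3 -m jog '0 0.012 0 0 0.4;0 0.02 0 0 0.4;0 0.02 0 0 0.4;0 0.02 0 0 0.4;0 0.02 0 0 0.4;0 0.02 0 0 0.4;0 0.012 0 0 0.4;0 0.004 0 0 0.4;0 0 0 0 0.4'; python3 chips.py c
```

```text
force: [0.2, -0.8, -2.2]
scene 139.0 x -149.0 -95.0 y -50.0 -29.0
scene 125.5 x -150.0 -95.0 y -14.0 5.0
scene 140.0 x -154.0 -95.0 y 38.0 59.0
top 2744.0 x -237.0 42.0 y -164.0 85.0
tcp [-80.3  -0. ] 0.0983320437020454
t: 24.5
position: [0.6152, 0.194, 0.098]
orientation: [-2.145, -2.295, 0.001]
force: [0.1, 0.5, -2.2]
width: 0.0434
gripper_force: 51.6
scene 152.5 x -149.0 -91.0 y -50.0 -29.0
scene 136.0 x -149.0 -90.0 y -14.0 5.0
scene 151.0 x -154.0 -91.0 y 38.0 59.0
top 125.0 x -153.0 -91.0 y 38.0 59.0
top 971.0 x -194.0 -31.0 y -190.0 -14.0
tcp [46.9 -0.1] 0.0979986192569319
```

The three offcuts lie flat in the pan, and both cameras agree. I'll set the scraper down and let go.

```bash
python3 -m jog '0 0 0.0007 0 0.4;0 0 0.0007 0 0.4;0 0 0 0 0.4'|sed -n '2p;4p'
```

```text
position: [0.6144, 0.1941, 0.0974]
force: [-3.7, -1.1, 4.8]
```

```bash
python3 -m jog '0 0 0 0 0.5;0 0 0 0 0.6;0 0 0 0 0.8;0 0 0 0 1;0 0 0 0 1;0 0 -0.01 0 1;0 0 -0.02 0 1;0 0 -0.03 0 1;0 0 -0.04 0 1;0 0 -0.04 0 1;0 0 -0.04 0 1;0 0 0 0 1;-0.03 0 0 0 1;-0.04 0 0 0 1;-0.04 0 0 0 1;-0.03 0 0 0 1;0 0 0 0 1;0 0 0 0 1'; python3 chips.py d; python3 snap.py w10
python3 - <<'E'
from h import *
d=ld('pics/w10.npy'); st=d['st']; im=d['frame'].mean(-1)
o=np.array([567.3,190.9]); a=np.radians(3.85); M=np.array([[np.cos(a),-np.sin(a)],[np.sin(a),np.cos(a)]])
m=(im<75).astype(np.uint8); m[290:]=0; m[:,:180]=0; m[:,480:]=0
c,_=cv2.findContours(m,cv2.RETR_EXTERNAL,cv2.CHAIN_APPROX_NONE)
for k in c:
    if cv2.contourArea(k)>300:
        P=np.array([(hit(d,p,.064,st)[:2]*1000-o)@M for p in k[:,0].astype(float)]); print(cv2.boundingRect(k),P.min(0).round(),P.max(0).round())
E
```

```text
t: 26.7
position: [0.6243, 0.0541, 0.277]
orientation: [-2.147, -2.293, -0.0]
force: [0.3, 0.0, -1.1]
width: 0.0855
gripper_force: 0.0
scene 153.5 x -149.0 -91.0 y -50.0 -29.0
scene 136.5 x -150.0 -90.0 y -14.0 5.0
scene 151.0 x -154.0 -91.0 y 38.0 59.0
top 125.0 x -153.0 -91.0 y 39.0 59.0
top 103.5 x -148.0 -90.0 y -14.0 5.0
top 112.5 x -148.0 -90.0 y -50.0 -29.0
tcp [  47.8 -139.2] 0.2769338744913469
26.8 [0.62432844 0.05526532 0.27693387] [-6.79412204e-02  9.97689277e-01  3.10398955e-04]
(180, 240, 57, 50) [-166. -324.] [ -71. -238.]
(251, 215, 229, 75) [ -53. -326.] [ 283. -202.]
(304, 0, 45, 100) [ 25. -63.] [75. 55.]
```

```bash
python3 -c "
from rig import robot
print(robot.close_job())"
```

```text
the job is handed in; nothing more can be done
None
```

I handed the job in at about 27 s of robot time: gate pressed down to its stop, all three offcuts in the catch pan, scraper left standing upright in the rear half of the plate, and the tin, jar and petri dish not touched.

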